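Set up the counter-top display shelf

TASK

Set up the little display shelf on the shop counter: first spin the knurled collar on the threaded rod until its rest is level with the fixed rest, then lay the bare wooden board level across the two rests, centred on both. Then gently stand the glass jar upright on the board right above the fixed rest and the tin upright on the board right above the rest carried by the collar. Let go of everything, and do not tip or shift the other goods (can, carton, bottle, small jar).

Things in the scene. Friction and masses are not known exactly. Their poses are not given: they have to be found in the camera images.
- rest_fixed (a point): Top centre of the fixed rest: a bare metal pad 50 x 24 mm (stand x by y), 100 mm above the counter, on a square post of the display stand. Axes are the stand's: y points to the other rest and the threaded rod, z up. The stand is fixed to the counter; base plate 80 x 390 x 8 mm.
- rest_screw (a point): Top centre of the movable rest, an equal 50 x 24 mm pad, 220 mm along the stand's y from the fixed rest. At the start it is 6 to 11 mm lower than the fixed rest; it can go 8 mm above level. It rides up and down with the collar without turning, on a bracket whose flat top (36 x 40 mm), on which the collar sits, is 6 mm below this point.
- stand_mid (a point): Fixed point of the stand half-way between the two rests, at the fixed rest's top height (nothing solid is there). Axes as the stand's.
- collar_center (a point): Centre (half-way up) of the knurled metal collar, 36 mm diameter, 26 mm high, on a vertical threaded rod (13 mm), 305 mm along the stand's y from the fixed rest. Rod top: 146 mm above the counter. Turned anticlockwise seen from above, collar and movable rest rise together, 24 mm per turn (3.8 mm per rad); clockwise lowers them. It takes about 0.1 N m and stays where left.
- board_center (a point): Centre of the loose bare wooden board: 60 mm (x) by 300 mm (y) by 14 mm thick (z), lying flat on the counter at the start, about 0.16 kg. Either end may go to either rest.
- jar_center (a point): Centre of the loose amber glass jar with metal lid: 54 mm diameter, 80 mm high (glass wall up to 60 mm, then the 51 mm diameter lid), upright, centre 40 mm above its underside, z up, about 0.28 kg. Told from the small jar by being taller and slimmer; it stands to the left or right of the board.
- tin_center (a point): Centre of the loose metal tin with a paper band: 54 mm diameter, 60 mm high, a plain cylinder, upright, centre 30 mm above its underside, z up, about 0.24 kg. It stands on the other side of the board from the jar.
- can: Bystander: big can, 72 mm diameter, 105 mm high, loose, beyond the stand. Origin at the centre of its underside.
- carton: Bystander: cardboard carton 55 x 80 x 95 mm high, loose, far left. Origin at the centre of its underside.
- bottle: Bystander: bottle, 60 mm diameter, 165 mm high, loose, far right. Origin at the centre of its underside.
- smalljar: Bystander: squat jar, 60 mm diameter, 70 mm high, loose, near the robot on the right. Origin at the centre of its underside.
Things that resemble listed ones, but are neither listed nor needed, are in the scene too. What is shaped like the part that bears tin_center but blue is not meant.

How it is judged:
On the way, in this order (a step that is already met when the one before it is completed fails the run):
1. the collar's rest is level with the fixed rest (within 3 mm) (z of rest_screw in the frame of rest_fixed between -0.003 and 0.003 m), for 0.3 s.
2. the board lies across both rests (horizontal distance between board_center and stand_mid below 0.02 m and z of board_center in the frame of stand_mid between 0.002 and 0.011 m and angle between the y axis of board_center and the y axis of stand_mid, either way round below 0.1 rad and angle between board_center's own z axis and vertical below 0.03 rad and contact force between the fingers and anything else below 0.2 N), for 0.2 s.
At the end, for the whole second after the job is handed in: Rests level within 3 mm; board on both rests, centred within 20 mm, aligned within 0.1 rad, level within 0.03 rad; jar upright on the board within 20 mm of the fixed rest's centre, tin upright on it within 20 mm of the collar's rest (both 0.06 rad) (all of step 1 and horizontal distance between board_center and stand_mid below 0.02 m and z of board_center in the frame of stand_mid between 0.002 and 0.011 m and angle between the y axis of board_center and the y axis of stand_mid, either way round below 0.1 rad and angle between board_center's own z axis and vertical below 0.03 rad and horizontal distance between jar_center and rest_fixed below 0.02 m and z of jar_center in the frame of rest_fixed between 0.049 and 0.059 m and angle between each of jar_center, tin_center's own z axis and vertical below 0.06 rad and horizontal distance between tin_center and rest_screw below 0.02 m and z of tin_center in the frame of rest_screw between 0.039 and 0.049 m); the robot touches nothing.
It fails at once if the jar or the tin is tipped over (angle between any of jar_center, tin_center's own z axis and vertical above 0.8 rad).
It fails at once if another of the goods (can, carton, bottle, small jar) is shifted by more than 30 mm or tipped (distance of any of can, carton, bottle, smalljar from where it was at the start of the episode above 0.03 m or angle between any of can, carton, bottle, smalljar's own z axis and vertical above 0.4 rad).
It fails at once if the jar or the tin is dropped or banged onto the board (over 60 N) (contact force between any of jar, tin and board above 60 N).
It also fails if it takes over 72 s, if anything falls off the work surface, if the arm or the gripper's body presses on something with over 40 N, if the wrist force passes 120 N, or if a joint passes its speed limit or range.

ROBOT

A 7-joint arm with a two-finger parallel gripper is mounted at the origin on the work surface. World frame = base frame: x ahead of the robot, y to its left, z up, the work surface at z = 0. Lengths are in m, angles in rad, forces in N, time in s.
With the tool pointing down it reaches from about 0.425 to 0.875 m from the base axis. Payload 4.7 kg.
Tool frame: the origin (TCP) lies midway between the tips of the shut fingers; the grasp point (between the pads) lies 19 mm behind it; x points along the fingers, z is the direction in which the jaws open and shut, and the axes are right-handed (so a half turn about x gives the same grasp; the last joint's range is limited). The gripper opens to 87 mm and grips with 3 to 60 N. Pads are 19 mm wide; open, the fingers measure 117 mm over their backs; the gripper's body (75 mm by 190 mm) begins 51 mm behind the grasp point.
Start: joints at [1.265, 0.321, -0.07, 1.45, 0.023, 1.371, -0.057], TCP at [0.204, -0.617, 0.223] pointing down, gripper open.
Joint ranges: [-2.86, 2.86], [-0.3, 2.09], [-1.38, 1.24], [0.06, 2.45], [-1.56, 4.7], [0.09, 2.05], [-2.69, 2.69]. Speed limits (rad/s): [2.57, 2.57, 3.14, 3.14, 3.14, 3.14, 3.14].

INTERFACE

Orientations are given as a rotation vector (axis times angle).
In Python, from bench import ctrl gives the robot as it stands.
- The arm moves only by the shell command python3 -m pendant 'ROWS' [OPENING] [FORCE]. ROWS is JSON, a list of rows, each an object with "travel": the shift along the tool's x, y, z in m, a list of three; "twist": the turn about the tool's x in rad. In form: [{"travel": [x, y, z], "twist": twist}, ...]. A call has 1 to 10 rows; each row is the pose to reach, as a shift and turn from the pose measured when the call began, along the tool's axes at that moment; what a row does not reach only later rows make up. A row lasts 1/8 s, in which the tool goes at most 62.5 mm and 10.7 degrees, less where a joint would pass 70% of its speed; a pose out of reach is approached as far as the arm can. A call with a gripper value outside its range is refused whole. OPENING is the opening, from -1 (shut) to 1 (fully open), so that 0 is half open, set as the call begins (- or left out, the last holds). The fingers move at their own pace and stop on an object; FORCE is the grip in N (left out, the last holds). Time passes only in rows, so rows that repeat a pose let the fingers close. It gives the time, the measured TCP pose, the force and the opening at its end, in the units of the state.
- ctrl.get_state(): the state, without advancing time (a new reading comes with each control period).
- ctrl.get_image(name): name is "scene" or "top" or "wrist"; returns the picture (384x512x3 uint8, red, green, blue); there is no depth.
- ctrl.camera_model(name): a dict with "K" (3x3 intrinsics, pixels), "distortion" ([k1, k2, p1, p2, k3] as OpenCV has them; the pictures are not rectified), "rvec" (rotation vector, rad) and "tvec" (3), from world to camera coordinates, as OpenCV has them; the wrist camera has in their place "T_tool_cam" (4x4, takes a point from camera to tool coordinates, whose origin is the TCP and whose axes are the tool frame's). Camera axes: x right, y down, z forward; pixel columns grow to the right and rows downward; lengths in m; the calibration is good to about 2 mm. A picture is of the moment at which its call begins: read the wrist's pose just before it. camera_model takes no time and is no camera call.
- ctrl.close_job(): hands the job in, once; it reports no verdict.
The state is a dict: "time": time; "joint_positions": joint angles; "qd": joint speeds; "joint_torque": joint torques, N m; "position": TCP position; "tool_rot": TCP orientation; "ft_force": force on the tool from outside, world axes, zero at the start; "torque": the same for the moment, N m; "grip_width": opening from 0.0 (shut) to 1.0 (fully open).
Only numpy, scipy, OpenCV 4.12 (cv2) and the standard library are available. Lean on these libraries where they do the work, as an engineer would, in place of code of your own. Each camera call takes 0.05 s, during which the arm holds its last target.

## Working session

There is one attempt and no reset: what is moved stays moved. The work goes in short steps, Python scripts to look and compute and a shell command to move; the robot and the scene stay as the last step left them, time stands still between calls to the robot, and variables do not carry over. Pictures are saved under pics/ and viewed, and the job is handed in when it is done.

```bash
ls; mkdir -p pics; cat > h.py <<'E'
import numpy as np, cv2
from bench import ctrl
from scipy.spatial.transform import Rotation as R
def snap(name,fn):
    im=ctrl.get_image(name); cv2.imwrite('pics/'+fn+'.png',im[:,:,::-1]); return im
E
python3 - <<'E'
from h import *
s=ctrl.get_state();print(s)
for n in('scene','top'):
    snap(n,n+'0');print(n,ctrl.camera_model(n))
print(ctrl.camera_model('wrist'))
E
```

```text
pics
{'time': 0.0, 'joint_positions': array([ 1.26508271,  0.32178657, -0.0700713 ,  1.45166207,  0.02258111,
        1.37080854, -0.05690684]), 'qd': array([-0.00014862,  0.00123777,  0.00087577,  0.00021416,  0.00038036,
        0.00028018, -0.00049468]), 'joint_torque': array([ 4.72450229e-04, -4.91272223e+01, -4.03216789e-01, -3.12531924e+01,
       -6.39332389e-02,  4.34238883e-02,  1.49043758e-04]), 'position': array([ 0.20413047, -0.61653323,  0.22149156]), 'tool_rot': array([ 0.97152959,  1.34530677, -0.96982246]), 'ft_force': array([-0.14744251, -0.40091626, -0.00871286]), 'torque': array([ 0.02260911, -0.04505507, -0.01951035]), 'grip_width': 1.0019044504823558}
scene {'K': array([[477.48613638,   0.        , 251.00212286],
       [  0.        , 477.48613638, 187.51107352],
       [  0.        ,   0.        ,   1.        ]]), 'distortion': array([-0.12187763,  0.        ,  0.        ,  0.        ,  0.        ]), 'rvec': array([ 2.42444738,  0.97093637, -0.26614536]), 'tvec': array([-0.40447231, -0.28208738,  1.56227299])}
top {'K': array([[381.55732219,   0.        , 252.39
[... 217 characters left out ...]
2.14225489, -2.12359886,  0.18413028]), 'tvec': array([-0.00319322,  0.56970428,  0.91038341])}
{'K': array([[326.00536723,   0.        , 259.77298071],
       [  0.        , 326.00536723, 194.03035444],
       [  0.        ,   0.        ,   1.        ]]), 'distortion': array([-0.01884884,  0.        ,  0.        ,  0.        ,  0.        ]), 'T_tool_cam': array([[ 5.33791435e-04, -2.94630858e-01,  9.55610994e-01,
        -1.61215819e-01],
       [ 4.66985036e-04, -9.55610953e-01, -2.94631107e-01,
         8.16681855e-02],
       [ 9.99999748e-01,  6.03527596e-04, -3.72508740e-04,
         6.31956237e-04],
       [ 0.00000000e+00,  0.00000000e+00,  0.00000000e+00,
         1.00000000e+00]])}
```

View pics/scene0.png

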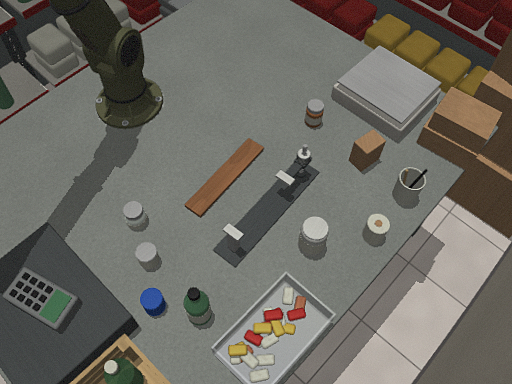

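View pics/top0.png

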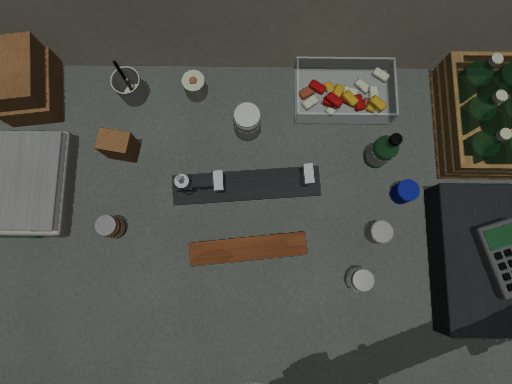

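```bash
python3 - <<'E'
import cv2,numpy as np
a=cv2.imread('pics/scene0.png');b=cv2.imread('pics/top0.png')
c=lambda im,x,y:cv2.resize(im[y-32:y+32,x-45:x+45],None,fx=4,fy=4,interpolation=cv2.INTER_CUBIC)
cv2.imwrite('pics/crop0.png',np.vstack([np.hstack([c(a,315,112),c(a,145,235)]),np.hstack([c(a,300,160),c(b,375,250)])]))
cv2.imwrite('pics/crop1.png',cv2.resize(b[150:280,90:290],None,fx=4,fy=4,interpolation=cv2.INTER_CUBIC))
E
```

```text
(no output)
```

View pics/crop0.png

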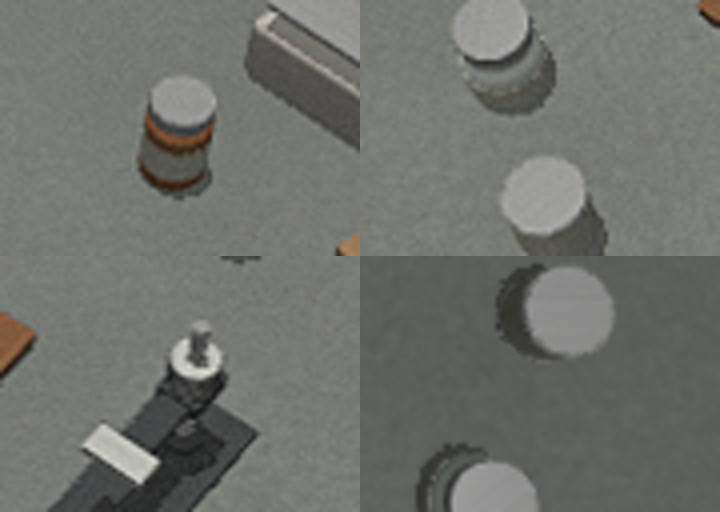

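View pics/crop1.png

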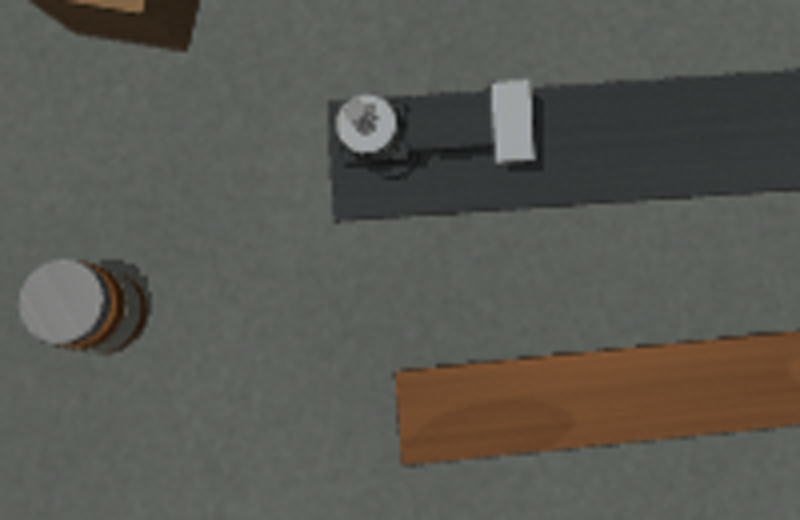

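```bash
cat >> h.py <<'E'
def ray(name,uv,z,M=None):
    m=M or ctrl.camera_model(name)
    p=cv2.undistortPoints(np.array([[uv]],float),m['K'],m['distortion'])[0,0]
    Rm=cv2.Rodrigues(m['rvec'])[0];c=-Rm.T@m['tvec'];d=Rm.T@np.array([p[0],p[1],1])
    return c+d*(z-c[2])/d[2]
def proj(name,P):
    m=ctrl.camera_model(name)
    return cv2.projectPoints(np.array(P,float).reshape(-1,3),m['rvec'],m['tvec'],m['K'],m['distortion'])[0][:,0]
E
python3 - <<'E'
from h import *
b=cv2.imread('pics/top0.png')
def blob(mask,box,tag):
    x0,y0,x1,y1=box;mm=np.zeros_like(mask);mm[y0:y1,x0:x1]=mask[y0:y1,x0:x1]
    n,l,st,c=cv2.connectedComponentsWithStats(mm);k=1+np.argmax(st[1:,4]);print(tag,st[k],c[k]);
    return c[k],(l==k)
g=b.min(2)
w=(g>130).astype(np.uint8)
for tag,box,z in [('fixed',(295,155,325,190),.1),('screw',(208,162,230,198),.092),('collar',(170,170,193,192),.125),('jar',(92,210,118,240),.08),('tin',(368,218,395,246),.06),('smalljar',(348,265,378,295),.07)]:
    c,m=blob(w,box,tag);print('  ',ray('top',c,z).round(4)); 
    if tag in('fixed','screw'): print(cv2.minAreaRect(np.argwhere(m)[:,::-1].astype(np.float32)))
hsv=cv2.cvtColor(b,cv2.COLOR_BGR2HSV)
m=((hsv[:,:,1]>110)&(hsv[:,:,0]<25)).astype(np.uint8)
c,mm=blob(m,(180,225,315,272),'board');print(ray('top',c,.014).round(4))
r=cv2.minAreaRect(np.argwhere(mm)[:,::-1].astype(np.float32));q=cv2.boxPoints(r);P=np.array([ray('top',u,.014) for u in q]);print(q,P.round(4))
for i in range(4):print(np.linalg.norm(P[i]-P[i-1]),np.arctan2(*(P[i]-P[i-1])[[1,0]]))
d=((b.max(2)<70)).astype(np.uint8)
# base plate corners
c,mm=blob((b.max(2)<75).astype(np.uint8),(165,155,330,212),'plate')
r=cv2.minAreaRect(np.argwhere(mm)[:,::-1].astype(np.float32));q=cv2.boxPoints(r);P=np.array([ray('top',u,.008) for u in q]);print(q,P.round(4),P.mean(0))
E
```

```text
fixed [304 163  11  20 182] [308.62637363 172.80769231]
   [ 0.6171 -0.1328  0.1   ]
((308.5247497558594, 172.74752807617188), (19.502729415893555, 9.25384521484375), 84.2894058227539)
screw [213 170  10  20 183] [217.68852459 179.61202186]
   [0.6001 0.086  0.092 ]
((217.5, 179.5), (19.0, 9.0), 90.0)
collar [174 174  15  14 119] [181.25210084 180.87394958]
   [0.5893 0.1676 0.125 ]
jar [114 225   1   3   3] [114. 226.]
   [0.4868 0.333  0.08  ]
tin [372 221  21  21 349] [382.02578797 231.2034384 ]
   [ 0.4816 -0.3163  0.06  ]
smalljar [353 270  21  21 360] [363.175      279.95277778]
   [ 0.3649 -0.2625  0.07  ]
board [ 189  232  118   34 2720] [247.22757353 248.27941176]
[0.4389 0.0138 0.014 ]
[[187.79887 242.42868]
 [304.42133 230.52844]
 [306.80176 253.85696]
 [190.17932 265.7572 ]] [[ 0.4524  0.1656  0.014 ]
 [ 0.4853 -0.1325  0.014 ]
 [ 0.4261 -0.1377  0.014 ]
 [ 0.3939  0.1574  0.014 ]]
0.059064018064108874 0.1388650265863188
0.29990530856460274 -1.460719488262582
0.05939756690387403 -3.0539391452009075
0.2968736159679053 1.6797174881113595
plate [ 172  165  149   41 3946] [247.05879372 185.8588444 ]
[[170.75528 174.74394]
 [318.61337 164.6627 ]
 [320.68484 195.0442 ]
 [172.82675 205.12544]] [[ 0.6302  0.2183  0.008 ]
 [ 0.6612 -0.1737  0.008 ]
 [ 0.5792 -0.1774  0.008 ]
 [ 0.549   0.2092  0.008 ]] [0.6048891 0.0190952 0.008    ]
```

```bash
cat >> h.py <<'E'
def cur():
    s=ctrl.get_state();return s,np.array(s['position']),R.from_rotvec(s['tool_rot']).as_matrix()
def plan(x,y,z,jaw=None):
    s,p,T=cur();t=T.T@(np.array([x,y,z])-p)
    out=[];j0=np.arctan2(T[1,2],T[0,2])
    if jaw is not None:
        d=(jaw-j0+np.pi/2)%np.pi-np.pi/2
        tw=-d # tool x down
        out=tw.round(4), 'alt',(tw-np.sign(tw)*np.pi).round(4)
    print('t',round(s['time'],2),'pos',p.round(4),'jaw',j0.round(4),'q7',s['joint_positions'][6].round(3),'travel',t.round(4).tolist(),'twist',out,'rows',np.ceil(np.linalg.norm(t)/.0625))
E
python3 - <<'E'
from h import *
for t,u,z in [('jar',(105.2,225.2),.08),('can',(247,117),.105),('bottle',(396,139),.165),('blue',(409,189),.06),('carton',(114,139),.095)]:print(t,ray('top',u,z).round(4))
print('collar',ray('top',(181.3,180.9),.1115))
m=ctrl.camera_model('top');print(-cv2.Rodrigues(m['rvec'])[0].T@m['tvec'])
s,p,T=cur();print(T.round(4))
for n,P in dict(jar=(.487,.34,.08),tin=(.4816,-.3163,.06),fx=(.6171,-.1328,.1),sc=(.6,.086,.092)).items():print(n,proj('scene',P))
plan(.60,.10,.26,0.078)
E
```

```text
jar [0.4885 0.3543 0.08  ]
can [0.7548 0.0167 0.105 ]
bottle [ 0.6822 -0.3225  0.165 ]
blue [ 0.5874 -0.389   0.06  ]
carton [0.699  0.3426 0.095 ]
collar [0.59204938 0.17005568 0.1115    ]
[0.40678312 0.00254775 0.99392762]
[[-6.000e-04  9.493e-01  3.144e-01]
 [ 1.700e-03  3.144e-01 -9.493e-01]
 [-1.000e+00 -1.000e-04 -1.800e-03]]
jar [[311.00539612 106.93056264]]
tin [[144.90668053 251.30371878]]
fx [[232.10738186 231.04186596]]
sc [[284.14334586 176.46624405]]
t 0.1 pos [ 0.2041 -0.6166  0.2215] jaw -1.251 q7 -0.057 travel [-0.0375, 0.6011, -0.5559] twist (np.float64(-1.329), 'alt', np.float64(1.8126)) rows 14.0
```

```bash
python3 -m pendant '[{"travel":[-0.0375,0.06,-0.0555],"twist":-0.15},{"travel":[-0.0375,0.6011,-0.5559],"twist":-1.329},{"travel":[-0.0375,0.6011,-0.5559],"twist":-1.329},{"travel":[-0.0375,0.6011,-0.5559],"twist":-1.329},{"travel":[-0.0375,0.6011,-0.5559],"twist":-1.329},{"travel":[-0.0375,0.6011,-0.5559],"twist":-1.329},{"travel":[-0.0375,0.6011,-0.5559],"twist":-1.329},{"travel":[-0.0375,0.6011,-0.5559],"twist":-1.329},{"travel":[-0.0375,0.6011,-0.5559],"twist":-1.329},{"travel":[-0.0375,0.6011,-0.5559],"twist":-1.329}]'; python3 -c "
from h import *
plan(.6,.1,.26,.078)"
```

```text
time: 1.35
position: [0.504, -0.0729, 0.2568]
tool_rot: [-0.06, 1.57, 0.062]
ft_force: [0.7, -1.0, 0.6]
grip_width: 0.999
t 1.35 pos [ 0.504  -0.0729  0.2568] jaw 0.0776 q7 0.156 travel [-0.0031, 0.1649, 0.1091] twist (np.float64(-0.0004), 'alt', np.float64(3.1412)) rows 4.0
```

```bash
python3 -m pendant '[{"travel":[-0.003,0.165,0.109],"twist":0},{"travel":[-0.003,0.165,0.109],"twist":0},{"travel":[-0.003,0.165,0.109],"twist":0},{"travel":[-0.003,0.165,0.109],"twist":0},{"travel":[-0.003,0.165,0.109],"twist":0},{"travel":[-0.003,0.165,0.109],"twist":0}]'; python3 -c "
from h import *
s,p,T=cur();np.savez('w1.npz',p=p,T=T);snap('wrist','w1');plan(.6,.1,.26,.078)"
```

```text
time: 2.1
position: [0.5996, 0.0977, 0.2597]
tool_rot: [-0.059, 1.571, 0.058]
ft_force: [-0.2, -0.4, -0.3]
grip_width: 1.003
t 2.15 pos [0.5997 0.0975 0.2599] jaw 0.0744 q7 -0.291 travel [-0.0001, 0.0024, 0.0005] twist (np.float64(-0.0036), 'alt', np.float64(3.138)) rows 1.0
```

View pics/w1.png

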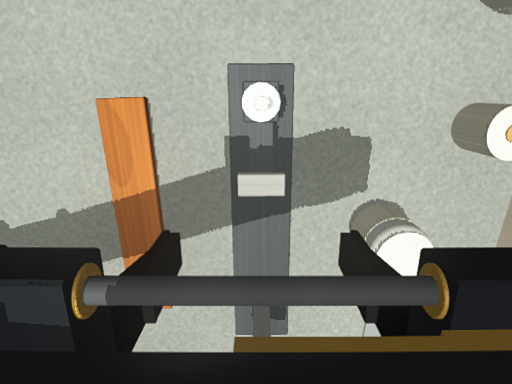

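```bash
cat >> h.py <<'E'
def wray(uv,z,p,T):
    m=ctrl.camera_model('wrist');q=cv2.undistortPoints(np.array([[uv]],float),m['K'],m['distortion'])[0,0]
    X=m['T_tool_cam'];c=p+T@X[:3,3];d=T@X[:3,:3]@np.array([q[0],q[1],1]);return c+d*(z-c[2])/d[2]
E
python3 - <<'E'
from h import *
w=np.load('w1.npz');p,T=w['p'],w['T'];b=cv2.imread('pics/w1.png')
hsv=cv2.cvtColor(b,cv2.COLOR_BGR2HSV)
m=((b.min(2)>215)).astype(np.uint8);m[:75]=0;m[130:]=0;m[:,:230]=0;m[:,292:]=0
ys,xs=np.nonzero(m);(c,r)=cv2.minEnclosingCircle(np.c_[xs,ys].astype(np.float32));print('collar',c,r)
for z in(.1095,.1115,.1135):print(wray(c,z,p,T).round(4))
m=((b.min(2)>150)).astype(np.uint8);m[:165]=0;m[205:]=0;m[:,:232]=0;m[:,290:]=0
n,l,st,cc=cv2.connectedComponentsWithStats(m);k=1+np.argmax(st[1:,4]);r=cv2.minAreaRect(np.argwhere(l==k)[:,::-1].astype(np.float32));print(st[k],r)
for z in(.088,.092,.096,.1):
    q=np.array([wray(u,z,p,T) for u in cv2.boxPoints(r)]);print(z,q.mean(0).round(4),[np.linalg.norm(q[i]-q[i-1]).round(4) for i in range(4)])
E
```

```text
collar (260.5, 101.5) 19.65970230102539
[0.5952 0.1714 0.1095]
[0.5952 0.1715 0.1115]
[0.5951 0.1715 0.1135]
[238 174  47  22 981] ((261.0, 184.5), (21.0, 46.0), 90.0)
0.088 [0.6022 0.0865 0.088 ] [np.float64(0.0231), np.float64(0.0482), np.float64(0.0231), np.float64(0.0492)]
0.092 [0.6021 0.0876 0.092 ] [np.float64(0.0228), np.float64(0.0477), np.float64(0.0228), np.float64(0.0486)]
0.096 [0.602  0.0887 0.096 ] [np.float64(0.0225), np.float64(0.0471), np.float64(0.0225), np.float64(0.048)]
0.1 [0.6019 0.0898 0.1   ] [np.float64(0.0222), np.float64(0.0465), np.float64(0.0222), np.float64(0.0474)]
```

```bash
python3 -c "
from h import *
plan(.601,.087,.104,.078)"; python3 -m pendant '[{"travel":[0.06,-0.011,0.001],"twist":0},{"travel":[0.12,-0.011,0.001],"twist":0},{"travel":[0.154,-0.011,0.001],"twist":0},{"travel":[0.154,-0.011,0.001],"twist":0},{"travel":[0.154,-0.011,0.001],"twist":0},{"travel":[0.154,-0.011,0.001],"twist":0}]' -1 20; python3 -c "
from h import *
plan(.601,.087,.088,.078);print(ctrl.get_state()['ft_force'])"
```

```text
t 2.15 pos [0.5997 0.0975 0.2599] jaw 0.0744 q7 -0.291 travel [0.1559, -0.0105, 0.0006] twist (np.float64(-0.0036), 'alt', np.float64(3.138)) rows 3.0
time: 2.9
position: [0.603, 0.0865, 0.1083]
tool_rot: [-0.059, 1.567, 0.057]
ft_force: [-0.2, -0.1, 1.0]
grip_width: 0.398
t 2.9 pos [0.603  0.0865 0.1083] jaw 0.0738 q7 -0.337 travel [0.0203, 0.0007, -0.002] twist (np.float64(-0.0042), 'alt', np.float64(3.1374)) rows 1.0
[-0.20247564 -0.08481058  1.03052971]
```

```bash
python3 -m pendant '[{"travel":[0.003,0,-0.001],"twist":0},{"travel":[0.006,0,-0.001],"twist":0},{"travel":[0.009,0,-0.001],"twist":0},{"travel":[0.012,0,-0.001],"twist":0},{"travel":[0.014,0,-0.001],"twist":0},{"travel":[0.015,0,-0.001],"twist":0},{"travel":[0.016,0,-0.001],"twist":0}]'; python3 -c "
from h import *
plan(.601,.087,.088,.078);print(ctrl.get_state()['ft_force'])"
```

```text
time: 3.78
position: [0.602, 0.0865, 0.0922]
tool_rot: [-0.059, 1.567, 0.057]
ft_force: [-0.8, -0.2, -0.3]
grip_width: 0.001
t 3.77 pos [0.602  0.0865 0.0922] jaw 0.0738 q7 -0.346 travel [0.0042, 0.0006, -0.001] twist (np.float64(-0.0042), 'alt', np.float64(3.1374)) rows 1.0
[-0.77747205 -0.19478176 -0.27723206]
```

Not yet touching at 0.0922.

```bash
python3 -m pendant '[{"travel":[0.001,0,-0.001],"twist":0},{"travel":[0.002,0,-0.001],"twist":0},{"travel":[0.003,0,-0.001],"twist":0},{"travel":[0.004,0,-0.001],"twist":0}]'; python3 -c "
from h import *
plan(.601,.087,.088,.078);print(ctrl.get_state()['ft_force'])"
```

```text
time: 4.28
position: [0.6011, 0.0864, 0.0907]
tool_rot: [-0.06, 1.567, 0.056]
ft_force: [-5.6, -2.5, 17.6]
grip_width: 0.007
t 4.28 pos [0.6011 0.0864 0.0907] jaw 0.0737 q7 -0.348 travel [0.0027, 0.0006, -0.0001] twist (np.float64(-0.0043), 'alt', np.float64(3.1373)) rows 1.0
[-5.6452183  -2.52195983 17.6312551 ]
```

```bash
python3 -m pendant '[{"travel":[-0.03,0,0],"twist":0},{"travel":[-0.03,-0.06,0],"twist":0},{"travel":[-0.03,-0.12,0.001],"twist":0},{"travel":[-0.03,-0.18,0.001],"twist":0},{"travel":[-0.03,-0.22,0.001],"twist":0},{"travel":[-0.017,-0.22,0.001],"twist":0},{"travel":[-0.014,-0.22,0.001],"twist":0},{"travel":[-0.012,-0.22,0.001],"twist":0},{"travel":[-0.0105,-0.22,0.001],"twist":0},{"travel":[-0.009,-0.22,0.001],"twist":0}]'; python3 -c "
from h import *
plan(.618,-.1328,.098,.078);print(ctrl.get_state()['ft_force'])"
```

```text
time: 5.52
position: [0.6185, -0.1321, 0.1005]
tool_rot: [-0.06, 1.566, 0.057]
ft_force: [-1.9, 2.2, 9.9]
grip_width: 0.001
t 5.53 pos [ 0.6185 -0.1321  0.1005] jaw 0.0749 q7 0.028 travel [0.0025, -0.0007, -0.0006] twist (np.float64(-0.0031), 'alt', np.float64(3.1385)) rows 1.0
[-1.93096399  2.18992286  9.92678097]
```

```bash
python3 -c "
from h import *
plan(.5948,.1712,.19,-.9)"; python3 -m pendant '[{"travel":[-0.06,0.02,-0.002],"twist":0},{"travel":[-0.09,0.07,-0.002],"twist":0.18},{"travel":[-0.09,0.13,-0.002],"twist":0.36},{"travel":[-0.09,0.19,-0.002],"twist":0.54},{"travel":[-0.09,0.25,-0.002],"twist":0.72},{"travel":[-0.09,0.3006,-0.001],"twist":0.9},{"travel":[-0.09,0.3006,-0.001],"twist":0.974},{"travel":[-0.09,0.3006,-0.001],"twist":0.974}]' 0.4 25; python3 -c "
from h import *
plan(.5948,.1712,.089,-.9)"
```

```text
t 5.53 pos [ 0.6185 -0.1321  0.1005] jaw 0.0749 q7 0.028 travel [-0.0902, 0.304, -0.0006] twist (np.float64(0.9749), 'alt', np.float64(-2.1667)) rows 6.0
time: 6.52
position: [0.5945, 0.1686, 0.1899]
tool_rot: [0.699, 1.45, -0.699]
ft_force: [-0.9, -1.6, 0.2]
grip_width: 0.687
t 6.53 pos [0.5945 0.1686 0.1899] jaw -0.8964 q7 -1.378 travel [0.1009, 0.0017, -0.0023] twist (np.float64(0.0036), 'alt', np.float64(-3.138)) rows 2.0
```

```bash
python3 -m pendant '[{"travel":[0.03,0.0017,-0.0023],"twist":0},{"travel":[0.06,0.0017,-0.0023],"twist":0},{"travel":[0.085,0.0017,-0.0023],"twist":0},{"travel":[0.1,0.0017,-0.0023],"twist":0},{"travel":[0.101,0.0017,-0.0023],"twist":0},{"travel":[0.101,0.0017,-0.0023],"twist":0}]'; python3 -c "
from h import *
plan(.5948,.1712,.089,-.9);print(ctrl.get_state()['ft_force'])
snap('wrist','w2')"
```

```text
time: 7.28
position: [0.5956, 0.1712, 0.0899]
tool_rot: [0.7, 1.449, -0.699]
ft_force: [-1.2, -0.6, 0.4]
grip_width: 0.698
t 7.28 pos [0.5956 0.1712 0.0899] jaw -0.8965 q7 -1.428 travel [0.0009, -0.0006, -0.0005] twist (np.float64(0.0035), 'alt', np.float64(-3.1381)) rows 1.0
[-1.17390298 -0.64407868  0.4099195 ]
```

View pics/w2.png

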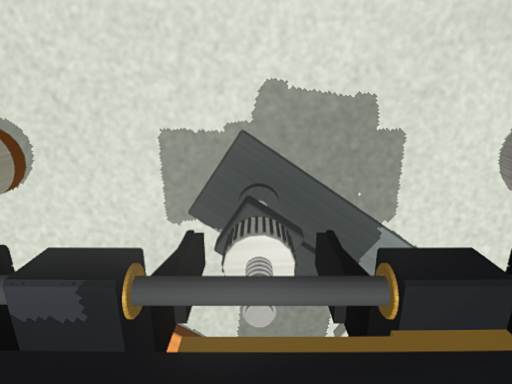

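The collar (259,255) sits midway between the two fingers (195 and 328), with its bracket below. Closing.

```bash
python3 -m pendant '[{"travel":[0,0,0],"twist":0},{"travel":[0,0,0],"twist":0},{"travel":[0,0,0],"twist":0},{"travel":[0,0,0],"twist":0},{"travel":[0,0,0],"twist":0},{"travel":[0,0,0],"twist":0}]' -1 25; python3 -c "
from h import *
plan(.5948,.1712,.089,-.9);s,p,T=cur();print(T.T@s['ft_force'],s['torque'],s['joint_positions'])"
```

```text
time: 8.07
position: [0.5955, 0.1718, 0.0904]
tool_rot: [0.7, 1.449, -0.698]
ft_force: [-2.9, 0.1, 2.5]
grip_width: 0.408
t 8.07 pos [0.5955 0.1718 0.0904] jaw -0.8962 q7 -1.428 travel [0.0014, -0.0009, 0.0] twist (np.float64(0.0038), 'alt', np.float64(-3.1378)) rows 1.0
[-2.51738621 -2.20499544 -1.87953401] [ 0.21249625  0.35191644 -0.00201884] [ 0.19922676  0.42611747 -0.6541563   1.67002929  0.28527463  1.13658396
 -1.42793407]
```

```bash
python3 -m pendant '[{"travel":[-0.0005,0,0],"twist":-0.15},{"travel":[-0.0011,0,0],"twist":-0.3},{"travel":[-0.0017,0,0],"twist":-0.45},{"travel":[-0.0023,0,0],"twist":-0.6},{"travel":[-0.0028,0,0],"twist":-0.75},{"travel":[-0.0034,0,0],"twist":-0.9},{"travel":[-0.004,0,0],"twist":-1.05},{"travel":[-0.0046,0,0],"twist":-1.2},{"travel":[-0.0048,0,0],"twist":-1.25},{"travel":[-0.0048,0,0],"twist":-1.25}]'; python3 -c "
from h import *
plan(.5955,.1718,.1,-.896+2.51);s,p,T=cur();print(T.T@s['ft_force'],s['torque'],s['joint_positions'])
snap('wrist','w3')"
```

```text
time: 9.32
position: [0.5947, 0.1721, 0.0951]
tool_rot: [-0.279, 1.549, 0.276]
ft_force: [-4.9, 0.1, 3.1]
grip_width: 0.408
t 9.32 pos [0.5947 0.1721 0.0951] jaw 0.3536 q7 -0.268 travel [-0.0049, -0.0005, 0.0006] twist (np.float64(-1.2604), 'alt', np.float64(1.8812)) rows 1.0
[-3.09201446  1.79392247 -4.53146415] [0.15758781 0.71509211 0.08328325] [ 0.36762148  0.49483679 -0.88868604  1.66052051  0.41355698  1.18127786
 -0.26798977]
```

View pics/w3.png

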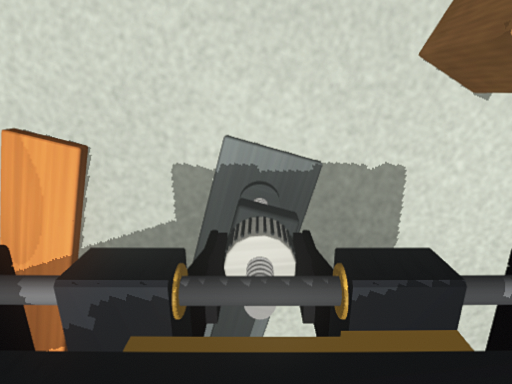

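```bash
python3 -m pendant '[{"travel":[-0.0005,0,0],"twist":-0.15},{"travel":[-0.0011,0,0],"twist":-0.3},{"travel":[-0.0017,0,0],"twist":-0.45},{"travel":[-0.0023,0,0],"twist":-0.6},{"travel":[-0.0028,0,0],"twist":-0.75},{"travel":[-0.0034,0,0],"twist":-0.9},{"travel":[-0.004,0,0],"twist":-1.05},{"travel":[-0.0046,0,0],"twist":-1.2},{"travel":[-0.0048,0,0],"twist":-1.26},{"travel":[-0.0048,0,0],"twist":-1.26}]'; python3 -c "
from h import *
plan(.602,.087,.102,.078);s,p,T=cur();print(T.T@s['ft_force'],s['torque'],s['joint_positions'])
snap('wrist','w4')"
```

```text
time: 10.62
position: [0.5942, 0.1715, 0.0999]
tool_rot: [-1.243, 1.189, 1.236]
ft_force: [-3.4, -0.7, 4.8]
grip_width: 0.412
t 10.62 pos [0.5942 0.1715 0.0999] jaw 1.6125 q7 0.875 travel [-0.0018, -0.0043, -0.0848] twist (np.float64(1.5345), 'alt', np.float64(-1.6071)) rows 2.0
[-4.76603404  3.3975672  -0.61409622] [0.011603   0.93782514 0.05613653] [ 0.51933011  0.61424515 -1.13771249  1.65183365  0.58626655  1.25793093
  0.87508449]
```

View pics/w4.png

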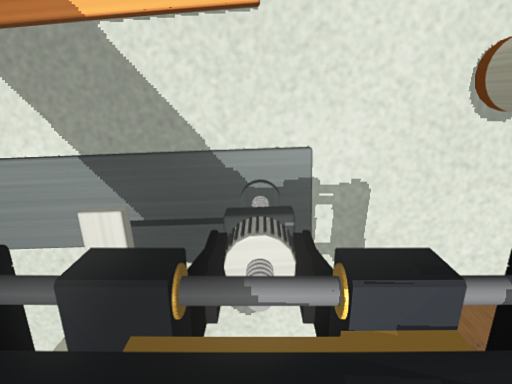

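```bash
python3 -m pendant '[{"travel":[0,0,0],"twist":0},{"travel":[0,0,0],"twist":0},{"travel":[-0.03,0,0],"twist":0},{"travel":[-0.08,0,0],"twist":0},{"travel":[-0.08,0,0],"twist":0.18},{"travel":[-0.08,-0.004,-0.085],"twist":0.36},{"travel":[-0.08,-0.004,-0.085],"twist":0.54},{"travel":[-0.08,-0.004,-0.085],"twist":0.72}]' 0.2; python3 -m pendant '[{"travel":[0,0,0],"twist":0.18},{"travel":[0,0,0],"twist":0.36},{"travel":[0,0,0],"twist":0.54},{"travel":[0,0,0],"twist":0.72},{"travel":[0,0,0],"twist":0.81},{"travel":[0,0,0],"twist":0.81}]' -1 20;  python3 -c "
from h import *
plan(.602,.087,.105,.078);s,p,T=cur();print(T.T@s['ft_force'],s['torque'],s['joint_positions'])
"
```

```text
time: 11.68
position: [0.6025, 0.0828, 0.1797]
tool_rot: [-0.691, 1.458, 0.683]
ft_force: [0.5, -0.2, 0.1]
grip_width: 0.6
time: 12.42
position: [0.6028, 0.0826, 0.1797]
tool_rot: [-0.06, 1.566, 0.052]
ft_force: [-0.4, 0.0, 0.2]
grip_width: 0.036
t 12.43 pos [0.6028 0.0826 0.1797] jaw 0.0709 q7 -0.34 travel [0.0747, 0.0048, -0.0008] twist (np.float64(-0.0071), 'alt', np.float64(3.1345)) rows 2.0
[-0.19580576  0.07121919 -0.36990447] [ 0.05607892 -0.11834087 -0.00766021] [ 0.5361642   0.3843815  -0.9008338   1.59657422  0.31544751  1.3091004
 -0.34002634]
```

```bash
python3 -m pendant '[{"travel":[0.04,0.0045,-0.0008],"twist":0},{"travel":[0.074,0.0045,-0.0008],"twist":0},{"travel":[0.075,0.0045,-0.0008],"twist":0},{"travel":[0.077,0.0045,-0.0008],"twist":0},{"travel":[0.0785,0.0045,-0.0008],"twist":0},{"travel":[0.08,0.0045,-0.0008],"twist":0},{"travel":[0.0805,0.0045,-0.0008],"twist":0}]';python3 -c "
from h import *
plan(.44,.0135,.1,.109);print(ctrl.get_state()['ft_force'])
"
```

```text
time: 13.3
position: [0.6025, 0.0866, 0.1005]
tool_rot: [-0.06, 1.565, 0.051]
ft_force: [-1.5, -0.9, 7.4]
grip_width: 0.008
t 13.3 pos [0.6025 0.0866 0.1005] jaw 0.0708 q7 -0.394 travel [-0.0001, -0.0614, -0.1673] twist (np.float64(-0.0382), 'alt', np.float64(3.1034)) rows 3.0
[-1.52908903 -0.93091905  7.37839129]
```

```bash
python3 -m pendant '[{"travel":[-0.05,0,0],"twist":0},{"travel":[-0.06,-0.02,-0.055],"twist":-0.038},{"travel":[-0.06,-0.0614,-0.1665],"twist":-0.038},{"travel":[-0.06,-0.0614,-0.1665],"twist":-0.038},{"travel":[-0.06,-0.0614,-0.1665],"twist":-0.038},{"travel":[-0.06,-0.0614,-0.1665],"twist":-0.038},{"travel":[-0.06,-0.0614,-0.1665],"twist":-0.038}]' 1 30;python3 -c "
from h import *
plan(.4405,.0135,.003,.109);s,p,T=cur();np.savez('w5.npz',p=p,T=T);snap('wrist','w5')
"
```

```text
time: 14.18
position: [0.4416, 0.015, 0.1602]
tool_rot: [-0.09, 1.563, 0.084]
ft_force: [1.0, 0.7, -0.0]
grip_width: 0.715
t 14.18 pos [0.4416 0.015  0.1602] jaw 0.1108 q7 0.106 travel [0.1572, -0.0008, -0.0022] twist (np.float64(0.0018), 'alt', np.float64(-3.1398)) rows 3.0
```

View pics/w5.png

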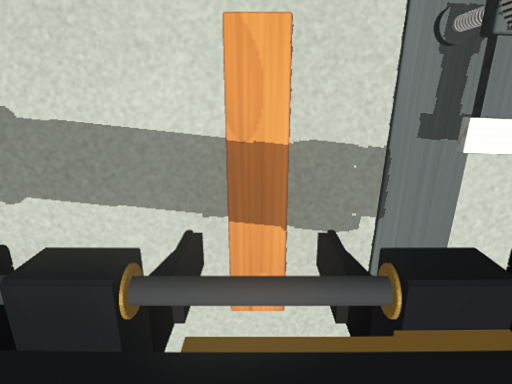

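```bash
python3 -c "
from h import *
w=np.load('w5.npz');p,T=w['p'],w['T']
P=[wray(u,.014,p,T) for u in [(223,12.5),(292.5,12.5),(285.5,310.5),(231,310)]];print(np.round(P,4));P=np.array(P);c=P.mean(0);print(c, (T.T@(c-p)).round(4), np.linalg.norm(P[0]-P[3]),P[0]-P[3])"
```

```text
[[ 0.3959  0.1571  0.014 ]
 [ 0.4543  0.1636  0.014 ]
 [ 0.4882 -0.1311  0.014 ]
 [ 0.4278 -0.1369  0.014 ]]
[0.4415571  0.01317233 0.014     ] [ 0.1462 -0.0013 -0.0011] 0.2957091908145324 [-3.18906363e-02  2.93984545e-01 -5.55111512e-17]
```

```bash
python3 -m pendant '[{"travel":[0.05,-0.0015,-0.0008],"twist":0},{"travel":[0.1,-0.0015,-0.0008],"twist":0},{"travel":[0.14,-0.0015,-0.0008],"twist":0},{"travel":[0.156,-0.0015,-0.0008],"twist":0},{"travel":[0.1575,-0.0015,-0.0008],"twist":0},{"travel":[0.1575,-0.0015,-0.0008],"twist":0}]'; python3 -c "
from h import *
plan(.4416,.0132,.003,.109);print(ctrl.get_state()['ft_force'])"
```

```text
time: 14.98
position: [0.4421, 0.0145, 0.0019]
tool_rot: [-0.088, 1.565, 0.088]
ft_force: [-0.3, 0.6, 0.8]
grip_width: 0.999
t 14.97 pos [0.4421 0.0145 0.0019] jaw 0.1121 q7 -0.195 travel [-0.0011, -0.0012, -0.0006] twist (np.float64(0.0031), 'alt', np.float64(-3.1385)) rows 1.0
[-0.28068669  0.64116866  0.78221562]
```

```bash
python3 -m pendant '[{"travel":[-0.001,-0.0012,-0.0004],"twist":0},{"travel":[-0.001,-0.0012,-0.0004],"twist":0},{"travel":[-0.001,-0.0012,-0.0004],"twist":0},{"travel":[-0.001,-0.0012,-0.0004],"twist":0},{"travel":[-0.001,-0.0012,-0.0004],"twist":0},{"travel":[-0.001,-0.0012,-0.0004],"twist":0}]' -1 30; python3 -c "
from h import *
plan(.4416,.0132,.14,.078);s=ctrl.get_state();print(s['ft_force'],s['grip_width']*.087)"
```

```text
time: 15.72
position: [0.4418, 0.0131, 0.0031]
tool_rot: [-0.088, 1.565, 0.088]
ft_force: [-1.8, -0.9, 3.2]
grip_width: 0.685
t 15.72 pos [0.4418 0.0131 0.0031] jaw 0.112 q7 -0.189 travel [-0.1369, 0.0001, 0.0004] twist (np.float64(0.034), 'alt', np.float64(-3.1076)) rows 3.0
[-1.76523122 -0.94588214  3.22425269] 0.05958157022289852
```

```bash
python3 -c "
from h import *
plan(.6093,-.0228,.155,.078)"; python3 -m pendant '[{"travel":[-0.03,0,0],"twist":0},{"travel":[-0.08,0,0],"twist":0},{"travel":[-0.14,0,0],"twist":0.01},{"travel":[-0.152,-0.01,0.05],"twist":0.034},{"travel":[-0.152,-0.03,0.1],"twist":0.034},{"travel":[-0.152,-0.05,0.14],"twist":0.034},{"travel":[-0.152,-0.0545,0.162],"twist":0.034},{"travel":[-0.152,-0.0545,0.1625],"twist":0.034},{"travel":[-0.152,-0.0545,0.1625],"twist":0.034}]'; python3 -c "
from h import *
plan(.6093,-.0228,.106,.078);s,p,T=cur();np.savez('w6.npz',p=p,T=T);snap('wrist','w6');snap('top','top6')
"
```

```text
t 15.72 pos [0.4418 0.0131 0.0031] jaw 0.112 q7 -0.189 travel [-0.1512, -0.0544, 0.1631] twist (np.float64(0.034), 'alt', np.float64(-3.1076)) rows 4.0
time: 16.85
position: [0.6077, -0.0222, 0.1553]
tool_rot: [-0.062, 1.567, 0.062]
ft_force: [-0.8, 0.3, -1.0]
grip_width: 0.686
t 16.85 pos [ 0.6077 -0.0222  0.1553] jaw 0.0791 q7 -0.221 travel [0.0493, -0.0008, 0.0014] twist (np.float64(0.0011), 'alt', np.float64(-3.1405)) rows 1.0
```

View pics/w6.png

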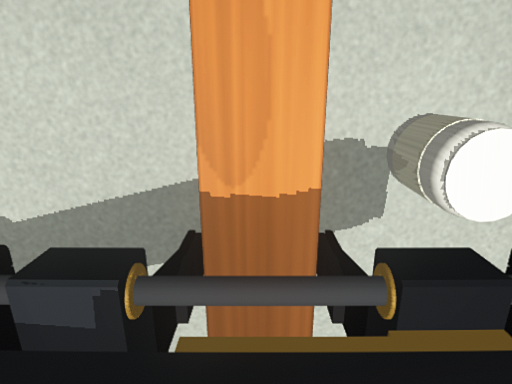

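View pics/top6.png

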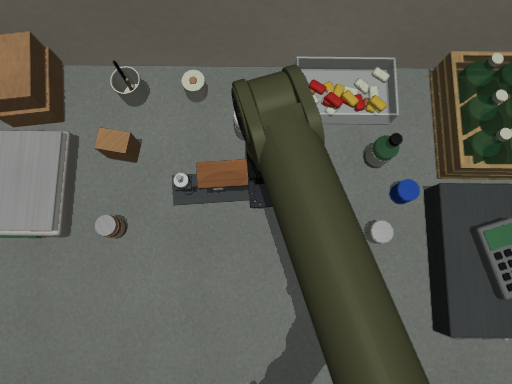

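```bash
python3 -m pendant '[{"travel":[0.02,-0.0008,0.0014],"twist":0.001},{"travel":[0.04,-0.0008,0.0014],"twist":0.001},{"travel":[0.047,-0.0008,0.0014],"twist":0.001},{"travel":[0.05,-0.0008,0.0014],"twist":0.001},{"travel":[0.0525,-0.0008,0.0014],"twist":0.001},{"travel":[0.0525,-0.0008,0.0014],"twist":0.001}]'; python3 -c "
from h import *
plan(.6093,-.0228,.103,.078);print(ctrl.get_state()['ft_force'],ctrl.get_state()['torque'])"
```

```text
time: 17.7
position: [0.6096, -0.0232, 0.1035]
tool_rot: [-0.062, 1.566, 0.06]
ft_force: [0.4, 0.5, -1.5]
grip_width: 0.686
t 17.7 pos [ 0.6096 -0.0232  0.1035] jaw 0.0779 q7 -0.254 travel [0.0005, 0.0005, -0.0003] twist (np.float64(-0.0001), 'alt', np.float64(3.1415)) rows 1.0
[ 0.38756966  0.45423592 -1.4702826 ] [-0.05131516 -0.10818721  0.02510982]
```

```bash
python3 -m pendant '[{"travel":[0.001,0,0],"twist":0},{"travel":[0.0015,0,0],"twist":0},{"travel":[0.0015,0,0],"twist":0}]'; python3 -c "
from h import *
plan(.6093,-.0228,.103,.078);print(ctrl.get_state()['ft_force'],ctrl.get_state()['torque'])"
```

```text
time: 18.08
position: [0.6099, -0.0232, 0.1031]
tool_rot: [-0.062, 1.565, 0.06]
ft_force: [-1.2, -1.5, 5.2]
grip_width: 0.686
t 18.07 pos [ 0.6099 -0.0232  0.1031] jaw 0.0778 q7 -0.255 travel [0.0001, 0.0004, -0.0006] twist (np.float64(-0.0002), 'alt', np.float64(3.1414)) rows 1.0
[-1.18797258 -1.47075786  5.21474821] [-0.09199361  0.48535043 -0.01694866]
```

```bash
python3 -m pendant '[{"travel":[0,0,0],"twist":0},{"travel":[0,0,0],"twist":0},{"travel":[0,0,0],"twist":0},{"travel":[-0.03,0,0],"twist":0},{"travel":[-0.09,0,0],"twist":0},{"travel":[-0.13,0,0],"twist":0},{"travel":[-0.13,0,0],"twist":0}]' 1; python3 -c "
from h import *
plan(.488,.353,.14,.078);print(ctrl.get_state()['ft_force']);s,p,T=cur();np.savez('w7.npz',p=p,T=T);snap('wrist','w7');snap('scene','scene7')"
```

```text
time: 18.95
position: [0.6113, -0.0223, 0.2368]
tool_rot: [-0.063, 1.559, 0.059]
ft_force: [-0.2, 0.0, 0.1]
grip_width: 0.998
t 18.95 pos [ 0.6113 -0.0223  0.2368] jaw 0.078 q7 -0.184 travel [0.0947, 0.384, -0.0948] twist (np.float64(-0.0), 'alt', np.float64(3.1416)) rows 7.0
[-0.17324216  0.0118491   0.11279948]
```

View pics/w7.png

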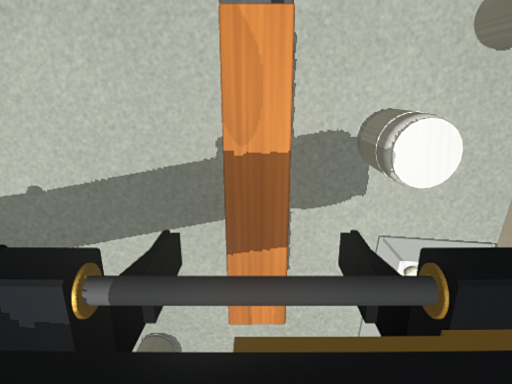

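View pics/scene7.png

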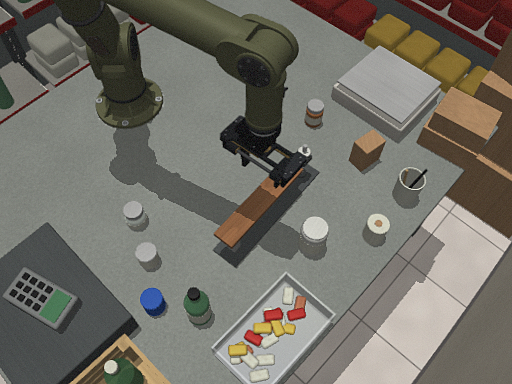

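```bash
python3 -m pendant '[{"travel":[0.0,0.06,0],"twist":0},{"travel":[0.0,0.12,-0.02],"twist":0},{"travel":[0.0,0.18,-0.04],"twist":0},{"travel":[0.02,0.24,-0.06],"twist":0},{"travel":[0.04,0.3,-0.08],"twist":0},{"travel":[0.07,0.35,-0.093],"twist":0},{"travel":[0.086,0.384,-0.093],"twist":0},{"travel":[0.086,0.384,-0.093],"twist":0},{"travel":[0.086,0.384,-0.093],"twist":0}]' 1; python3 -c "
from h import *
plan(.49,.353,.022,.078);s,p,T=cur();np.savez('w8.npz',p=p,T=T);snap('wrist','w8')"
```

```text
time: 20.18
position: [0.487, 0.3512, 0.1445]
tool_rot: [-0.064, 1.567, 0.058]
ft_force: [0.3, 0.2, 0.5]
grip_width: 1.006
t 20.18 pos [0.487  0.3512 0.1445] jaw 0.0776 q7 -0.915 travel [0.1225, 0.002, 0.0028] twist (np.float64(-0.0004), 'alt', np.float64(3.1412)) rows 2.0
```

View pics/w8.png

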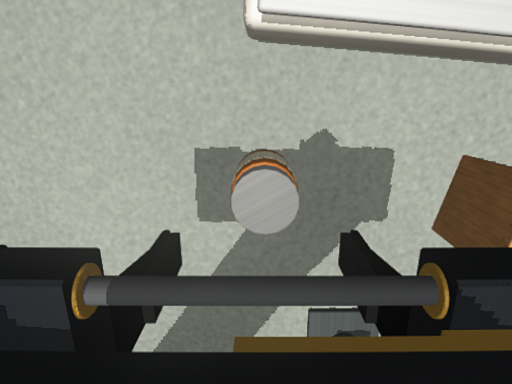

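```bash
python3 -c "
from h import *
w=np.load('w8.npz');p,T=w['p'],w['T'];c=wray((264.5,200),.08,p,T);print(c,wray((297,200),.08,p,T)-wray((231.5,200),.08,p,T));plan(c[0],c[1],.022,.078)"
```

```text
[0.49072046 0.35803659 0.08      ] [0.04757328 0.0036771  0.        ]
t 20.23 pos [0.4878 0.3507 0.145 ] jaw 0.0759 q7 -0.915 travel [0.123, 0.0075, 0.003] twist (np.float64(-0.0021), 'alt', np.float64(3.1395)) rows 2.0
```

```bash
python3 -m pendant '[{"travel":[0.02,0.006,0.0028],"twist":0},{"travel":[0.06,0.006,0.0028],"twist":0},{"travel":[0.1,0.006,0.0028],"twist":0},{"travel":[0.123,0.006,0.0028],"twist":0},{"travel":[0.123,0.006,0.0028],"twist":0},{"travel":[0.123,0.006,0.0028],"twist":0}]'; python3 -c "
from h import *
plan(.4905,.3565,.022,.078);print(ctrl.get_state()['ft_force'])";  python3 -m pendant '[{"travel":[0,0,0],"twist":0},{"travel":[0,0,0],"twist":0},{"travel":[0,0,0],"twist":0},{"travel":[0,0,0],"twist":0},{"travel":[0,0,0],"twist":0}]' -1 25; python3 -c "
from h import *
s,p,T=cur();plan(.49,.3565,.022,.078);print(s['grip_width']*.087,s['ft_force']);snap('wrist','w9')"
```

```text
time: 20.98
position: [0.4915, 0.3573, 0.0233]
tool_rot: [-0.061, 1.564, 0.058]
ft_force: [0.4, 0.1, 0.5]
grip_width: 1.004
t 20.98 pos [0.4915 0.3573 0.0233] jaw 0.0757 q7 -1.008 travel [0.0013, -0.0007, -0.001] twist (np.float64(-0.0023), 'alt', np.float64(3.1392)) rows 1.0
[0.40451341 0.10297652 0.47053375]
time: 21.6
position: [0.4912, 0.3573, 0.0234]
tool_rot: [-0.061, 1.564, 0.058]
ft_force: [-0.8, -0.8, 2.1]
grip_width: 0.613
t 21.6 pos [0.4912 0.3573 0.0234] jaw 0.0756 q7 -1.008 travel [0.0014, -0.0007, -0.0013] twist (np.float64(-0.0024), 'alt', np.float64(3.1392)) rows 1.0
0.05337325430599858 [-0.84445437 -0.77032373  2.14493639]
```

View pics/w9.png

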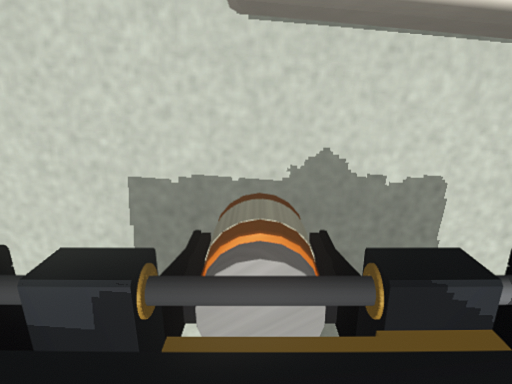

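```bash
python3 -c "
from h import *
plan(.618,-.1328,.2,.078)"; python3 -m pendant '[{"travel":[-0.02,0,0],"twist":0},{"travel":[-0.07,0,0],"twist":0},{"travel":[-0.13,0,0],"twist":0},{"travel":[-0.176,-0.03,0.005],"twist":0},{"travel":[-0.178,-0.08,0.015],"twist":0},{"travel":[-0.178,-0.14,0.03],"twist":0},{"travel":[-0.178,-0.2,0.045],"twist":0},{"travel":[-0.178,-0.26,0.06],"twist":0},{"travel":[-0.178,-0.32,0.07],"twist":0},{"travel":[-0.178,-0.37,0.08],"twist":0}]'; python3 -c "
from h import *
plan(.618,-.1328,.2,.078)"
```

```text
t 21.65 pos [0.4912 0.3573 0.0234] jaw 0.0757 q7 -1.008 travel [-0.175, -0.4987, 0.0903] twist (np.float64(-0.0023), 'alt', np.float64(3.1393)) rows 9.0
time: 22.9
position: [0.5982, -0.0083, 0.2034]
tool_rot: [-0.061, 1.564, 0.056]
ft_force: [0.2, 0.8, -2.6]
grip_width: 0.613
t 22.9 pos [ 0.5982 -0.0083  0.2034] jaw 0.0742 q7 -0.22 travel [0.0039, -0.1257, 0.0105] twist (np.float64(-0.0038), 'alt', np.float64(3.1378)) rows 3.0
```

```bash
python3 -m pendant '[{"travel":[0.004,-0.05,0.004],"twist":0},{"travel":[0.004,-0.1,0.008],"twist":0},{"travel":[0.02,-0.126,0.0105],"twist":0},{"travel":[0.04,-0.126,0.0105],"twist":0},{"travel":[0.05,-0.126,0.0105],"twist":0},{"travel":[0.057,-0.126,0.0105],"twist":0},{"travel":[0.0615,-0.126,0.0105],"twist":0},{"travel":[0.0615,-0.126,0.0105],"twist":0}]'; python3 -c "
from h import *
plan(.618,-.1328,.1375,.078);print(ctrl.get_state()['ft_force'],ctrl.get_state()['torque']);snap('wrist','w10')"
```

```text
time: 23.9
position: [0.6184, -0.1326, 0.1425]
tool_rot: [-0.061, 1.564, 0.056]
ft_force: [-0.5, 0.6, -3.6]
grip_width: 0.612
t 23.9 pos [ 0.6184 -0.1326  0.1425] jaw 0.0752 q7 -0.066 travel [0.005, -0.0001, -0.0005] twist (np.float64(-0.0028), 'alt', np.float64(3.1387)) rows 1.0
[-0.51367748  0.59533847 -3.61306217] [-0.01471194 -0.046057   -0.00267619]
```

View pics/w10.png

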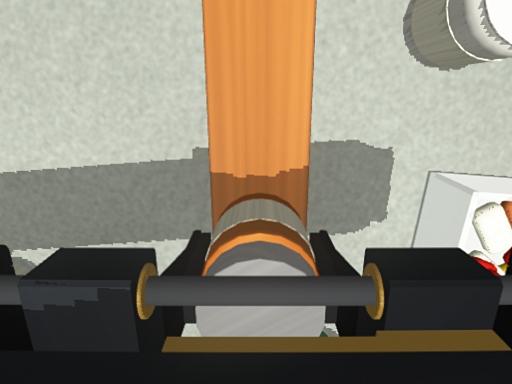

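```bash
python3 -m pendant '[{"travel":[0.002,0,0],"twist":0},{"travel":[0.0035,0,0],"twist":0},{"travel":[0.0045,0,0],"twist":0},{"travel":[0.005,0,0],"twist":0},{"travel":[0.0055,0,0],"twist":0}]'; python3 -c "
from h import *
plan(.618,-.1328,.1375,.078);print(ctrl.get_state()['ft_force'],ctrl.get_state()['torque'])"
```

```text
time: 24.58
position: [0.6186, -0.1329, 0.1375]
tool_rot: [-0.061, 1.563, 0.056]
ft_force: [-0.2, 0.6, -0.8]
grip_width: 0.617
t 24.57 pos [ 0.6186 -0.1329  0.1375] jaw 0.0747 q7 -0.069 travel [-0.0, 0.0002, -0.0006] twist (np.float64(-0.0033), 'alt', np.float64(3.1383)) rows 1.0
[-0.16351196  0.63870387 -0.75353268] [-0.02779521  0.10492441  0.03453304]
```

```bash
python3 -m pendant '[{"travel":[0.0005,0,0],"twist":0},{"travel":[0.0005,0,0],"twist":0},{"travel":[0.0005,0,0],"twist":0},{"travel":[0.0005,0,0],"twist":0},{"travel":[-0.02,0,0],"twist":0},{"travel":[-0.06,0,0],"twist":0},{"travel":[-0.12,0,0],"twist":0},{"travel":[-0.12,0,0],"twist":0}]' 1; python3 -c "
from h import *
plan(.484,-.316,.14,.078);snap('wrist','w11')"
```

```text
time: 25.58
position: [0.6209, -0.1316, 0.2645]
tool_rot: [-0.063, 1.553, 0.054]
ft_force: [0.9, -0.1, -0.3]
grip_width: 1.0
t 25.57 pos [ 0.6209 -0.1316  0.2645] jaw 0.0752 q7 -0.016 travel [0.1231, -0.1728, -0.1524] twist (np.float64(-0.0028), 'alt', np.float64(3.1388)) rows 5.0
```

View pics/w11.png

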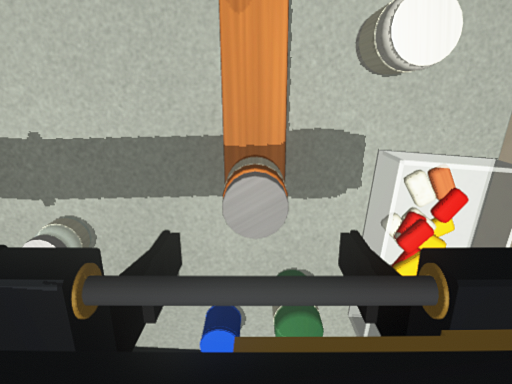

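```bash
python3 -m pendant '[{"travel":[0.0,-0.04,-0.035],"twist":0},{"travel":[0.0,-0.08,-0.07],"twist":0},{"travel":[0.03,-0.12,-0.105],"twist":0},{"travel":[0.06,-0.16,-0.14],"twist":0},{"travel":[0.1,-0.173,-0.152],"twist":0},{"travel":[0.113,-0.173,-0.152],"twist":0},{"travel":[0.113,-0.173,-0.152],"twist":0}]'; python3 -c "
from h import *
plan(.484,-.316,.018,.078);s,p,T=cur();np.savez('w12.npz',p=p,T=T);snap('wrist','w12')"
```

```text
time: 26.5
position: [0.4828, -0.3147, 0.1473]
tool_rot: [-0.063, 1.558, 0.058]
ft_force: [1.0, 1.0, 1.0]
grip_width: 1.0
t 26.5 pos [ 0.4828 -0.3147  0.1473] jaw 0.077 q7 0.368 travel [0.1293, -0.001, -0.0005] twist (np.float64(-0.001), 'alt', np.float64(3.1406)) rows 3.0
```

View pics/w12.png

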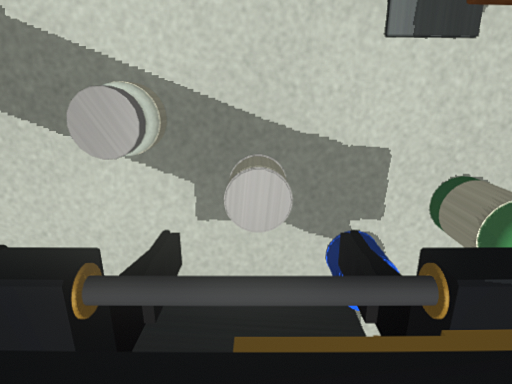

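```bash
python3 -c "
from h import *
w=np.load('w12.npz');p,T=w['p'],w['T'];c=wray((258.5,197.5),.06,p,T);print(c,wray((292,198),.06,p,T)-wray((225,198),.06,p,T));print(wray((103,122),.07,p,T));plan(c[0],c[1],.018,.078)"
```

```text
[ 0.48338709 -0.31357284  0.06      ] [0.05349099 0.00394736 0.        ]
[ 0.36775241 -0.26195464  0.07      ]
t 26.55 pos [ 0.4839 -0.3147  0.1484] jaw 0.0778 q7 0.368 travel [0.1304, 0.0018, -0.0022] twist (np.float64(-0.0002), 'alt', np.float64(3.1414)) rows 3.0
```

```bash
python3 -m pendant '[{"travel":[0.03,0.0005,-0.0015],"twist":0},{"travel":[0.07,0.0005,-0.0015],"twist":0},{"travel":[0.11,0.0005,-0.0015],"twist":0},{"travel":[0.13,0.0005,-0.0015],"twist":0},{"travel":[0.13,0.0005,-0.0015],"twist":0},{"travel":[0.13,0.0005,-0.0015],"twist":0}]'; python3 -c "
from h import *
plan(.4835,-.3145,.018,.078);print(ctrl.get_state()['ft_force'])";  python3 -m pendant '[{"travel":[0,0,0],"twist":0},{"travel":[0,0,0],"twist":0},{"travel":[0,0,0],"twist":0},{"travel":[0,0,0],"twist":0},{"travel":[0,0,0],"twist":0}]' -1 25; python3 -c "
from h import *
s,p,T=cur();plan(.601,.0865,.2,.078);print(s['grip_width']*.087,s['ft_force'])"
```

```text
time: 27.3
position: [0.4859, -0.3151, 0.0203]
tool_rot: [-0.066, 1.554, 0.057]
ft_force: [0.3, 0.9, 0.1]
grip_width: 1.004
t 27.3 pos [ 0.4859 -0.3151  0.0203] jaw 0.0785 q7 0.261 travel [0.0023, 0.0008, -0.0024] twist (np.float64(0.0005), 'alt', np.float64(-3.1411)) rows 1.0
[0.32523511 0.89757138 0.0834442 ]
time: 27.92
position: [0.4852, -0.3153, 0.0204]
tool_rot: [-0.066, 1.555, 0.056]
ft_force: [-1.4, 0.7, 3.5]
grip_width: 0.612
t 27.93 pos [ 0.4852 -0.3153  0.0204] jaw 0.0782 q7 0.261 travel [-0.1801, 0.3903, 0.1495] twist (np.float64(0.0002), 'alt', np.float64(-3.1414)) rows 8.0
0.05324234803447972 [-1.37643798  0.70669322  3.47669568]
```

```bash
python3 -m pendant '[{"travel":[-0.02,0,0],"twist":0},{"travel":[-0.08,0,0],"twist":0},{"travel":[-0.14,0,0],"twist":0},{"travel":[-0.2,0,0],"twist":0},{"travel":[-0.25,0.03,0.01],"twist":0},{"travel":[-0.25,0.08,0.03],"twist":0},{"travel":[-0.25,0.14,0.05],"twist":0},{"travel":[-0.25,0.2,0.075],"twist":0},{"travel":[-0.25,0.26,0.1],"twist":0},{"travel":[-0.25,0.31,0.12],"twist":0}]'; python3 -c "
from h import *
plan(.601,.0865,.2,.078);snap('wrist','w13')"
```

```text
time: 29.18
position: [0.5772, 0.0069, 0.2711]
tool_rot: [-0.067, 1.553, 0.056]
ft_force: [1.4, -1.0, -1.2]
grip_width: 0.615
t 29.18 pos [0.5772 0.0069 0.2711] jaw 0.0787 q7 -0.203 travel [0.071, 0.078, 0.0289] twist (np.float64(0.0007), 'alt', np.float64(-3.1409)) rows 2.0
```

View pics/w13.png

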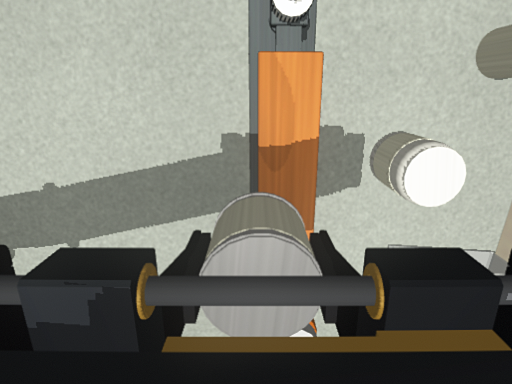

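```bash
python3 -m pendant '[{"travel":[0,0.04,0.015],"twist":0},{"travel":[0.02,0.078,0.029],"twist":0},{"travel":[0.06,0.078,0.029],"twist":0},{"travel":[0.095,0.078,0.029],"twist":0},{"travel":[0.115,0.078,0.029],"twist":0},{"travel":[0.127,0.078,0.029],"twist":0},{"travel":[0.1305,0.078,0.029],"twist":0},{"travel":[0.1305,0.078,0.029],"twist":0}]'; python3 -c "
from h import *
plan(.601,.0865,.1345,.078);print(ctrl.get_state()['ft_force'],ctrl.get_state()['torque']);snap('wrist','w14')"
```

```text
time: 30.22
position: [0.6024, 0.1003, 0.1425]
tool_rot: [-0.071, 1.549, 0.074]
ft_force: [0.4, 0.6, -2.7]
grip_width: 0.613
t 30.23 pos [0.6024 0.1003 0.1425] jaw 0.0923 q7 -0.446 travel [0.008, -0.0136, -0.0028] twist (np.float64(0.0143), 'alt', np.float64(-3.1273)) rows 1.0
[ 0.35611265  0.59296237 -2.69449856] [ 0.0019505  -0.05634178 -0.00047561]
```

View pics/w14.png

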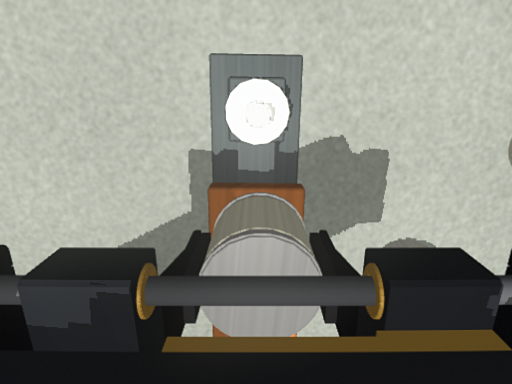

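```bash
python3 -c "
from h import *
s,p,T=cur();print(s['joint_positions'].round(3),T.round(3))"
```

```text
[ 0.632  0.489 -1.084  1.647  0.457  1.261 -0.446] [[ 0.021 -0.092  0.996]
 [ 0.003  0.996  0.092]
 [-1.     0.001  0.021]]
```

```bash
python3 -m pendant '[{"travel":[-0.004,-0.007,-0.0015],"twist":0.007},{"travel":[-0.004,-0.0136,-0.0028],"twist":0.0143},{"travel":[-0.002,-0.0136,-0.0028],"twist":0.0143},{"travel":[0,-0.0136,-0.0028],"twist":0.0143}]'; python3 -c "
from h import *
plan(.601,.0865,.1345,.078);print(ctrl.get_state()['ft_force'],ctrl.get_state()['joint_positions'].round(3));s,p,T=cur();np.savez('w15.npz',p=p,T=T);snap('wrist','w15')"
```

```text
time: 30.78
position: [0.6009, 0.0864, 0.1425]
tool_rot: [-0.059, 1.549, 0.062]
ft_force: [-0.2, -0.1, -2.6]
grip_width: 0.618
t 30.77 pos [0.6009 0.0864 0.1425] jaw 0.0776 q7 -0.434 travel [0.008, 0.0001, -0.0001] twist (np.float64(-0.0004), 'alt', np.float64(3.1412)) rows 1.0
[-0.15788099 -0.12043307 -2.63594193] [ 0.66   0.479 -1.084  1.656  0.448  1.256 -0.434]
```

View pics/w15.png

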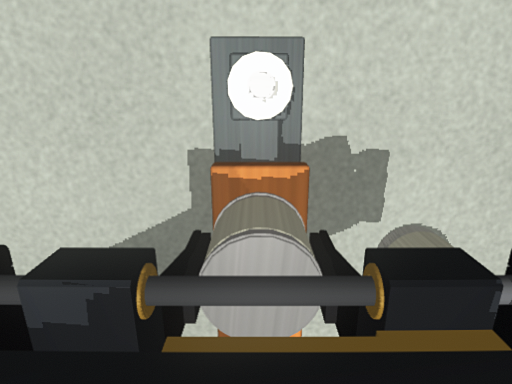

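```bash
python3 -m pendant '[{"travel":[0.002,0,0],"twist":0},{"travel":[0.004,0,0],"twist":0},{"travel":[0.006,0,0],"twist":0},{"travel":[0.007,0,0],"twist":0},{"travel":[0.0075,0,0],"twist":0}]'; python3 -c "
from h import *
plan(.601,.0865,.1345,.078);print(ctrl.get_state()['ft_force'],ctrl.get_state()['torque'])"
```

```text
time: 31.45
position: [0.6008, 0.0867, 0.1347]
tool_rot: [-0.06, 1.55, 0.063]
ft_force: [-1.0, -0.3, 0.6]
grip_width: 0.615
t 31.45 pos [0.6008 0.0867 0.1347] jaw 0.0781 q7 -0.439 travel [0.0002, -0.0002, 0.0002] twist (np.float64(0.0001), 'alt', np.float64(-3.1415)) rows 1.0
[-0.98193793 -0.26740139  0.60668726] [-0.08635205  0.09141812 -0.05030528]
```

Contact (load gone from −2.6 to +0.6 N). Release and retreat.

```bash
python3 -m pendant '[{"travel":[0,0,0],"twist":0},{"travel":[0,0,0],"twist":0},{"travel":[0,0,0],"twist":0},{"travel":[0,0,0],"twist":0},{"travel":[-0.02,0,0],"twist":0},{"travel":[-0.06,0,0],"twist":0},{"travel":[-0.12,0,0],"twist":0},{"travel":[-0.18,0,0],"twist":0},{"travel":[-0.18,0,0],"twist":0}]' 1; python3 -c "
from h import *
plan(.45,.3,.3,.078);snap('wrist','w16')"; python3 -m pendant '[{"travel":[0,0,-0.05],"twist":0},{"travel":[0,0,-0.1],"twist":0},{"travel":[0,0.06,-0.13],"twist":0},{"travel":[0,0.12,-0.13],"twist":0},{"travel":[0,0.18,-0.13],"twist":0},{"travel":[0,0.24,-0.13],"twist":0},{"travel":[0,0.3,-0.13],"twist":0},{"travel":[0,0.3,-0.13],"twist":0}]'; python3 -c "
from h import *
snap('top','top17');snap('scene','scene17')"
```

```text
time: 32.58
position: [0.5992, 0.0881, 0.3214]
tool_rot: [-0.059, 1.54, 0.064]
ft_force: [-0.5, 0.4, -0.9]
grip_width: 1.004
t 32.58 pos [0.5992 0.0881 0.3214] jaw 0.0787 q7 -0.354 travel [0.0179, 0.2229, -0.1327] twist (np.float64(0.0007), 'alt', np.float64(-3.1409)) rows 5.0
time: 33.62
position: [0.4412, 0.3809, 0.314]
tool_rot: [-0.065, 1.548, 0.072]
ft_force: [-0.5, -0.6, 0.3]
grip_width: 0.997
```

View pics/top17.png

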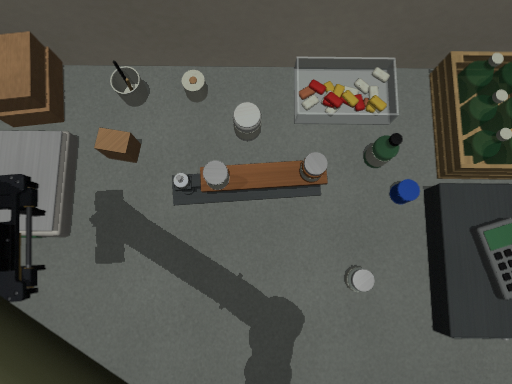

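View pics/scene17.png

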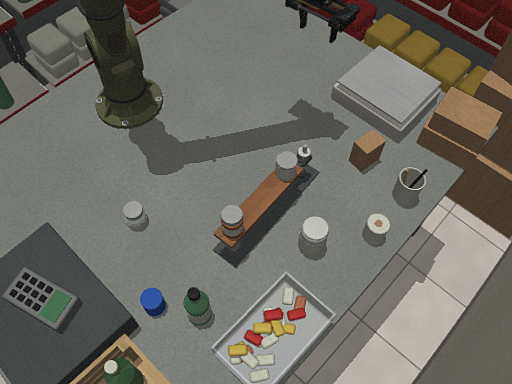

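View pics/w16.png

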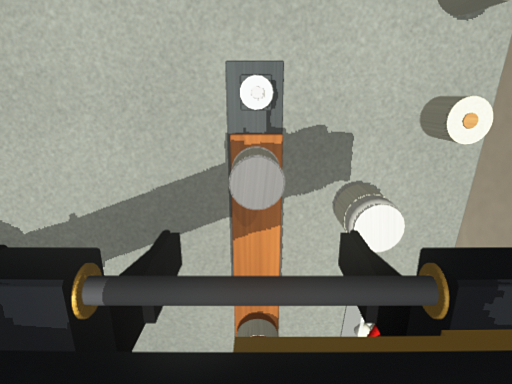

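Both stand on the board; check positions numerically in the top picture.

```bash
python3 - <<'E'
from h import *
b=cv2.imread('pics/top17.png')
f0=np.array([.6171,-.1328]);sc=np.array([.600,.0865])
for t,u,z,ref in [('jar',(315.8,163.3),.194,f0),('tin',(216,173),.174,sc)]:
    c=ray('top',u,z);print(t,c.round(4),np.linalg.norm(c[:2]-ref).round(4))
hsv=cv2.cvtColor(b,cv2.COLOR_BGR2HSV)
m=((hsv[:,:,1]>110)&(hsv[:,:,0]<25)).astype(np.uint8);m[:155]=0;m[195:]=0;m[:,:195]=0;m[:,330:]=0
r=cv2.minAreaRect(np.argwhere(m)[:,::-1].astype(np.float32));P=np.array([ray('top',u,.114) for u in cv2.boxPoints(r)]);print(P.round(4),P.mean(0),r)
for n in('scene','top'):
    a=cv2.imread(f'pics/{n}0.png');c=cv2.imread(f'pics/{n}17.png')
    boxes={'scene':dict(can=(298,213,330,252),carton=(345,128,388,168),bottle=(182,285,212,325),sj=(120,198,150,228)),'top':dict(can=(232,100,264,142),carton=(92,125,136,164),bottle=(362,130,404,170),sj=(345,264,378,296))}[n]
    for k,(x0,y0,x1,y1) in boxes.items():
        q=cv2.matchTemplate(c[y0-8:y1+8,x0-8:x1+8],a[y0:y1,x0:x1],cv2.TM_CCOEFF_NORMED);_,v,_,l=cv2.minMaxLoc(q);print(n,k,round(v,3),(l[0]-8,l[1]-8))
x=cv2.imread('pics/scene17.png')[140:265,205:325];cv2.imwrite('pics/crop17.png',cv2.resize(x,None,fx=4.5,fy=4.5,interpolation=cv2.INTER_CUBIC))
print(ctrl.get_state()['ft_force'],ctrl.get_state()['time'])
E
```

```text
jar [ 0.6162 -0.1344  0.194 ] 0.0019
tin [0.5974 0.0825 0.174 ] 0.0048
[[ 0.626   0.1281  0.114 ]
 [ 0.649  -0.1704  0.114 ]
 [ 0.5884 -0.1728  0.114 ]
 [ 0.5659  0.1223  0.114 ]] [ 0.60732095 -0.02322419  0.114     ] ((263.0433044433594, 175.15647888183594), (25.011625289916992, 125.92436981201172), 86.22771453857422)
scene can 0.998 (0, 0)
scene carton 0.991 (0, 0)
scene bottle 0.992 (0, 0)
scene sj 0.993 (0, 0)
top can 1.0 (0, 0)
top carton 0.999 (0, 0)
top bottle 0.999 (0, 0)
top sj 1.0 (0, 0)
[-0.07962842 -0.53759237 -0.11938921] 33.725
```

View pics/crop17.png

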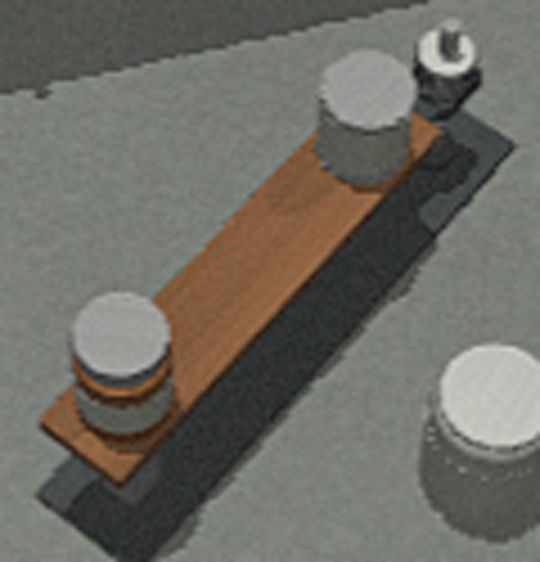

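The board is level and centred, the jar and tin stand upright on it, and the bystanders have not moved. Handing in.

```bash
python3 -c "
from h import *
print(ctrl.close_job())"
```

```text
the job is handed in; nothing more can be done
None
```

The display shelf is set up and handed in at about 34 s of the 72 s allowed; `close_job` reports no verdict, so the result below rests on my own checks.

**What I did**
- I touched both rests with the shut fingers and found the collar's rest about 9.6 mm low. I then turned the collar 2.51 rad anticlockwise in one grip.
- I laid the board across both rests, stood the amber jar over the fixed rest and the grey tin over the collar's rest, and pulled the arm well clear. The blue tin was left alone.

**Last checks**
- **Rests:** both read 0.1005 m on touch, so they were level to well under 1 mm. I took this reading before the board went on and did not repeat it afterwards.
- **Board:** in the top picture its centre is about 1–2 mm from the middle of the stand, and it is aligned to within about 0.01 rad.
- **Jar and tin:** about 2 mm and 5 mm from their rest centres. Both look upright in the scene picture; I did not measure their tilt.
- **Other goods:** the can, carton, bottle and small jar show no pixel shift in either camera.
- **Arm:** clear of everything, with about 0.5 N on the force sensor.

**Disagreements**
- The top and wrist cameras differed by 2–4 mm on some points, so I worked with values in between.
- One move stopped 14 mm off along the board as the tin was being lowered. I corrected it before the tin touched down.

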